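# Find the rocking corner of a jig plate and press its shim flat

## Task

The square jig plate rocks at one of its corners, where the shim under it is bowed. Press down on the plate's corners with the fingertips until you find the one that gives, then press the hold-down clip beside that corner fully down, so that it keeps the shim pressed flat, and let go. Leave the other three clips standing, pick nothing up, and leave the plate between its stops and the glassware and carton where they are.

Things in the scene. Friction and masses are not known exactly. Their poses are not given: they have to be found in the camera images.
- shim_base: Grey square base, 192x192x8 mm, fixed; origin at its underside's centre, x and y along its sides, z up. On it: four feet under the plate's corners, side stops 1.5 mm lower than the plate's top, and outside each corner a hinged hold-down clip. Three feet are firm; one, which looks like the others and is at a different corner from run to run, stands on a bowed, springy shim.
- jig_plate: Loose square aluminium plate, 130x130x8 mm, about 0.55 kg, lying level on the four feet; a round bubble level (32 mm across, 7 mm high) in its middle; origin at the centre of its underside, 30 mm above the table, axes along the base's. Its top is 38 mm above the table.
- corner_1 (a point): Point on the plate's top over the foot of corner 1, 56 mm from the plate's centre along the diagonal at 45 degrees in the base's frame: press here. A firm corner sinks less than 1 mm at 10 N; the springy one sinks 2.7 mm under about 3 N, then stops, and springs back when let go.
- corner_2 (a point): Point on the plate's top over the foot of corner 2, 56 mm from the plate's centre along the diagonal at 135 degrees in the base's frame: press here. A firm corner sinks less than 1 mm at 10 N; the springy one sinks 2.7 mm under about 3 N, then stops, and springs back when let go.
- corner_3 (a point): Point on the plate's top over the foot of corner 3, 56 mm from the plate's centre along the diagonal at 225 degrees in the base's frame: press here. A firm corner sinks less than 1 mm at 10 N; the springy one sinks 2.7 mm under about 3 N, then stops, and springs back when let go.
- corner_4 (a point): Point on the plate's top over the foot of corner 4, 56 mm from the plate's centre along the diagonal at 315 degrees in the base's frame: press here. A firm corner sinks less than 1 mm at 10 N; the springy one sinks 2.7 mm under about 3 N, then stops, and springs back when let go.
- clip_1 (a joint): Angle of the clip at corner 1: about 0 standing (inner end tilted up 0.36 rad, 21 degrees), 0.36 fully down (level). Stiff hinge 118 mm from the plate's centre, 45 mm above the table; stays where it is left. About 5 N at the pad turns it, 8 to 10 N brings it fully down, where it holds the springy corner down 2.5 mm, its shim flat. On a firm corner it is stopped by the plate at about 0.25.
- clip_pad_1 (a point): Centre of the top of the black thumb pad (18x18 mm) on the steel clip arm (14 mm wide, inner end 37 mm from its hinge) at corner 1: on the corner's diagonal, 93 mm from the plate's centre and 55 mm above the table when standing, 91 mm and 45.5 mm when down. It moves down and inward as the clip is pressed.
- clip_2 (a joint): Angle of the clip at corner 2: about 0 standing (inner end tilted up 0.36 rad, 21 degrees), 0.36 fully down (level). Stiff hinge 118 mm from the plate's centre, 45 mm above the table; stays where it is left. About 5 N at the pad turns it, 8 to 10 N brings it fully down, where it holds the springy corner down 2.5 mm, its shim flat. On a firm corner it is stopped by the plate at about 0.25.
- clip_pad_2 (a point): Centre of the top of the black thumb pad (18x18 mm) on the steel clip arm (14 mm wide, inner end 37 mm from its hinge) at corner 2: on the corner's diagonal, 93 mm from the plate's centre and 55 mm above the table when standing, 91 mm and 45.5 mm when down. It moves down and inward as the clip is pressed.
- clip_3 (a joint): Angle of the clip at corner 3: about 0 standing (inner end tilted up 0.36 rad, 21 degrees), 0.36 fully down (level). Stiff hinge 118 mm from the plate's centre, 45 mm above the table; stays where it is left. About 5 N at the pad turns it, 8 to 10 N brings it fully down, where it holds the springy corner down 2.5 mm, its shim flat. On a firm corner it is stopped by the plate at about 0.25.
- clip_pad_3 (a point): Centre of the top of the black thumb pad (18x18 mm) on the steel clip arm (14 mm wide, inner end 37 mm from its hinge) at corner 3: on the corner's diagonal, 93 mm from the plate's centre and 55 mm above the table when standing, 91 mm and 45.5 mm when down. It moves down and inward as the clip is pressed.
- clip_4 (a joint): Angle of the clip at corner 4: about 0 standing (inner end tilted up 0.36 rad, 21 degrees), 0.36 fully down (level). Stiff hinge 118 mm from the plate's centre, 45 mm above the table; stays where it is left. About 5 N at the pad turns it, 8 to 10 N brings it fully down, where it holds the springy corner down 2.5 mm, its shim flat. On a firm corner it is stopped by the plate at about 0.25.
- clip_pad_4 (a point): Centre of the top of the black thumb pad (18x18 mm) on the steel clip arm (14 mm wide, inner end 37 mm from its hinge) at corner 4: on the corner's diagonal, 93 mm from the plate's centre and 55 mm above the table when standing, 91 mm and 45.5 mm when down. It moves down and inward as the clip is pressed.
- weighing_vial: Bystander: small upside-down glass vial, 31 mm across, 42 mm tall, loose, standing on the table beside the base; origin at the centre of its underside. Leave it alone.
- petri_dish: Bystander: round covered glass dish, 74 mm across, 18 mm tall, loose, standing on the table beside the base; origin at the centre of its underside. Leave it alone.
- slide_carton: Bystander: small printed carton, 55x82x32 mm, loose, standing on the table beside the base; origin at the centre of its underside. Leave it alone.
- beaker: Bystander: small glass beaker, 45 mm across, 57 mm tall, loose, standing on the table beside the base; origin at the centre of its underside. Leave it alone.
Things that resemble listed ones, but are neither listed nor needed, are in the scene too. Several things have the shape of the jig_plate; the one meant has the colours described above.

How it is judged:
By the outcome, as a careful person would: the job done as asked, in the order asked, and still so for the second after the job is handed in, with the robot touching nothing.
It also fails if it takes over 48 s, if anything falls off the work surface, if the arm or the gripper's body presses on something with over 40 N, if the wrist force passes 120 N, or if a joint passes its speed limit or range.

## Robot

A 6-joint arm with a two-finger parallel gripper is mounted at the origin on a cart in front of the work surface, level with it; the furniture and walls round the work are solid. World frame = base frame: x ahead of the robot, y to its left, z up, the work surface at z = 0. Lengths are in m, angles in rad, forces in N, time in s.
With the tool pointing down it reaches from about 0.275 to 0.775 m from the base axis. Payload 14.6 kg.
Tool frame: the origin (TCP) lies at the very end of the fingers, on their centre line; the grasp point (between the pads) lies 19 mm behind it (bot.grip_point_offset is the distance from the TCP to the grasp point, in m); z points along the fingers, y is the line along which they close (so a half turn about z gives the same grasp; the last joint's range is limited). The gripper opens to 85 mm and grips with 20 to 120 N. Pads are 22 mm wide; open, the fingers measure 114 mm over their backs; the gripper's body (76 mm by 85 mm) begins 54 mm behind the grasp point. The pads swing forward as they close: fully open they stand 13 mm farther back than shut.
Start: joints at [1.045, 0.263, -0.048, 1.259, 0, 1.415], TCP at [0.19, 0.489, 0.231] pointing down, gripper open.
Joint ranges: [-2.65, 2.65], [-0.89, 1.7], [-1.18, 1.37], [-2.13, 2.11], [-1.35, 1.29], [-3.14, 3.14]. Speed limits (rad/s): [1.89, 1.89, 2.57, 2.79, 3.14, 3.14].

## Interface

Orientations are given as a rotation vector (axis times angle).
In Python, from plant import bot gives the robot as it stands. Calls block until the motion is done:
- bot.move_pose(position, orientation): joint-space move of the TCP to a pose.
- bot.movel(position, rotation=None, vel=0.15, f_stop=None): straight line of the TCP; rotation=None keeps the orientation; vel is the mean speed in m/s. With f_stop (N) it stops when the force on the tool has changed by that much, and returns True; else False.
- bot.set_joints(angles): joint-space move.
- bot.open() and bot.clamp(): open the fingers fully, or close them until they stop; the grip force is fixed at half the most.
- bot.hold(seconds).
- bot.ik(position, orientation): joint angles nearest the present ones, or None.
- bot.read_camera(name): name is "scene" or "top" or "wrist"; returns the picture (384x512x3 uint8, red, green, blue); there is no depth.
- bot.camera_model(name): a dict with "fovy" (degrees; the focal length in pixels is half the picture's height over the tangent of half this angle, whatever the lens; pixels are square), "cx", "cy" (the principal point, pixels), "world_from_camera" (4x4, takes a point from camera to world coordinates); the wrist camera has in their place "mount" (4x4, takes a point from camera to tool coordinates, whose origin is the TCP and whose axes are the flange's). Camera axes: x right, y up, looking along -z (the intrinsics and any distortion apply to the point x, -y, -z); pixel columns grow to the right and rows downward; lengths in m; the calibration is good to about 2 mm. A picture is of the moment at which its call begins: read the wrist's pose just before it. camera_model takes no time and is no camera call.
A pose or a line that the arm cannot do raises bot.Unreachable and nothing moves.
- bot.job_done(): hands the job in; it is judged then, once.
Trained networks look in the newest picture that a camera, given by its name, has taken for a name from the list of things; names that differ only in an ending like _2 or _b are one class to them, and where a whole thing is asked for, a point or a joint stands for the part that bears it (a point fixed in the world has none). Each returns a list of dicts, best first, with "confidence" (0 to 1); they miss things now and then, are a little off and sometimes report something else, mostly with a low value. They report only what shows in the picture. A call takes as long as a camera call. They do not tell look-alikes from the thing itself.
- bot.trace(camera, thing): "mask" (384x512 bool, what is visible of it).
- bot.pinpoint(camera, thing): "xyz" ([x, y, z] in m, in the coordinates of the camera as it stood for that picture, good to about 4 mm: a listed point, or the origin of a listed thing).
Readings, each from a call of its own:
- bot.read_clock(): time.
- bot.read_qpos(): joint angles.
- bot.read_dq(): joint speeds.
- bot.read_joint_torque(): joint torques, N m.
- bot.read_tcp_pos(): TCP position.
- bot.read_tool_rot(): TCP orientation.
- bot.read_contact_force(): force on the tool from outside, world axes, zero at the start.
- bot.read_torque(): the same for the moment, N m.
- bot.read_width(): opening from 0.0 (shut) to 1.0 (fully open).
- bot.read_grasp_force(): force on a finger pad.
Only numpy, scipy, OpenCV 4.12 (cv2) and the standard library are available. Lean on these libraries where they do the work, as an engineer would, in place of code of your own. Each camera call takes 0.05 s, during which the arm holds its last target. There are 200 camera calls.

## Working session

There is one attempt and no reset: what is moved stays moved. The work goes in short steps, each a Python script; the robot and the scene stay as the last script left them, time stands still between calls to the robot, and variables do not carry over. Pictures are saved under pics/ and viewed, at most 10 in all, crops included, and the job is handed in when it is done.

```bash
mkdir -p pics; cat > h.py <<'E'
from plant import bot
import numpy as np, cv2
def w(cam,p):
    return (np.array(bot.camera_model(cam)["world_from_camera"])@np.r_[p,1])[:3]
E
python3 - <<'E'
from h import *
ims=[]
for c in("scene","top"):
    im=bot.read_camera(c); cv2.imwrite(f"pics/{c}0.png",im[:,:,::-1])
    m=bot.camera_model(c); print(c,{k:np.round(v,3).tolist() if not isinstance(v,str) else v for k,v in m.items()})
    for t in["jig_plate","shim_base","corner_1","clip_pad_1","weighing_vial","petri_dish","slide_carton","beaker"]:
        for d in bot.pinpoint(c,t): print(t,round(d["confidence"],2),np.round(w(c,d["xyz"]),3))
print(bot.read_clock(), bot.read_tool_rot())
E
```

```text
scene {'fovy': 55.952, 'cx': 254.371, 'cy': 185.876, 'world_from_camera': [[0.834, 0.417, -0.362, 0.211], [-0.552, 0.624, -0.553, -0.438], [-0.005, 0.661, 0.751, 0.724], [0.0, 0.0, 0.0, 1.0]]}
jig_plate 0.9 [ 0.321 -0.184  0.001]
jig_plate 0.82 [0.558 0.046 0.033]
jig_plate 0.64 [ 0.584 -0.208  0.003]
shim_base 0.72 [0.508 0.041 0.041]
shim_base 0.61 [ 0.558  0.049 -0.   ]
corner_1 0.94 [0.508 0.04  0.045]
corner_1 0.93 [ 0.593 -0.258  0.009]
corner_1 0.89 [0.549 0.106 0.034]
corner_1 0.86 [ 0.309 -0.129  0.01 ]
corner_1 0.77 [0.618 0.052 0.037]
corner_1 0.77 [ 0.526 -0.22   0.007]
corner_1 0.74 [ 0.57  -0.011  0.038]
corner_1 0.73 [ 0.264 -0.191  0.009]
corner_1 0.7 [ 0.638 -0.194  0.01 ]
corner_1 0.7 [ 0.327 -0.242  0.011]
corner_1 0.63 [ 0.373 -0.177  0.011]
clip_pad_1 0.56 [0.654 0.062 0.052]
clip_pad_1 0.55 [ 0.575 -0.042  0.054]
clip_pad_1 0.53 [0.544 0.141 0.056]
clip_pad_1 0.46 [0.466 0.032 0.054]
weighing_vial 0.48 [ 0.674 -0.025  0.001]
weighing_vial 0.37 [ 0.569 -0.013  0.037]
petri_dish 0.89 [ 0.44   0.143 -0.004]
slide_carton 0.89 [ 0.646  0.159 -0.   ]
beaker 0.76 [ 0.4
[... 439 characters left out ...]
[ 0.53  -0.225  0.004]
corner_1 0.83 [ 0.326 -0.243  0.007]
corner_1 0.8 [0.507 0.04  0.037]
corner_1 0.75 [ 0.377 -0.177  0.008]
corner_1 0.73 [0.553 0.099 0.038]
corner_1 0.64 [ 0.313 -0.132  0.006]
corner_1 0.63 [ 0.266 -0.191  0.01 ]
corner_1 0.57 [ 0.634 -0.194  0.011]
corner_1 0.55 [ 0.594 -0.266  0.007]
clip_pad_1 0.67 [0.548 0.139 0.052]
clip_pad_1 0.59 [0.657 0.061 0.053]
clip_pad_1 0.55 [0.47  0.035 0.057]
clip_pad_1 0.43 [ 0.572 -0.039  0.05 ]
weighing_vial 0.6 [ 0.671 -0.027 -0.003]
petri_dish 0.95 [0.44  0.142 0.003]
slide_carton 0.93 [0.654 0.159 0.004]
slide_carton 0.58 [ 0.491 -0.07   0.003]
beaker 0.82 [ 0.493 -0.067  0.004]
0.9 [5.79115146e-01 3.08773312e+00 3.38460508e-05]
```

```bash
python3 - <<'E'
import cv2
im=cv2.imread("pics/top0.png");s=cv2.imread("pics/scene0.png")
cv2.imwrite("pics/top_v.png",cv2.resize(im,(800,600)))
cv2.imwrite("pics/scene_v.png",cv2.resize(s,(800,600)))
E
```

```text
(no output)
```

View pics/top_v.png

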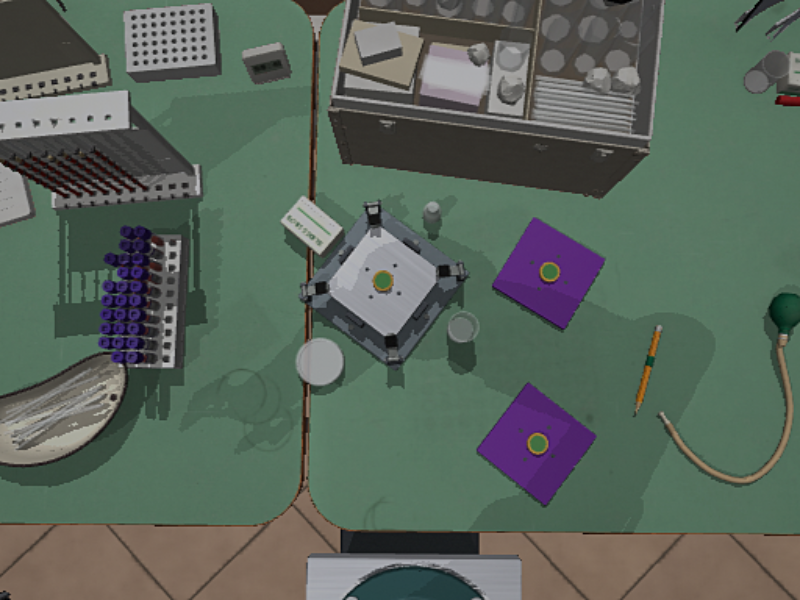

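View pics/scene_v.png

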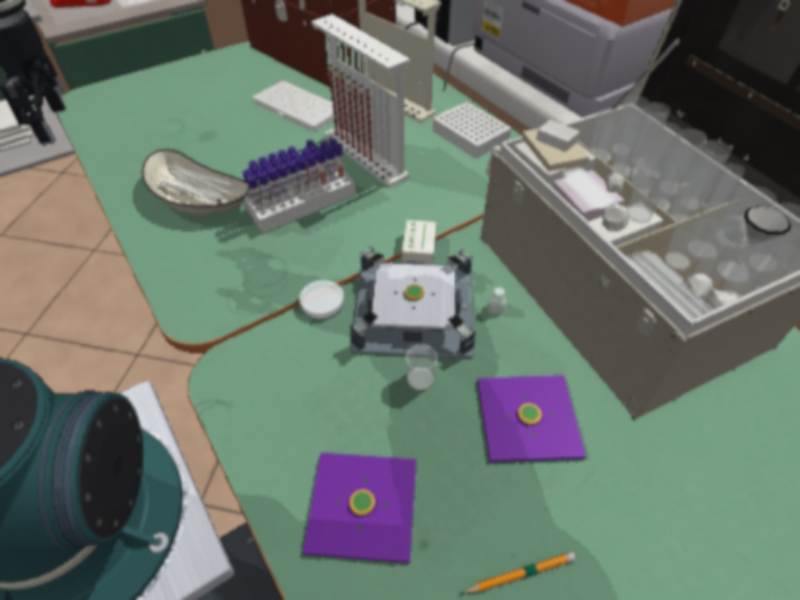

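The listed plate is the aluminium one on the grey base with clips, at (382,281) in the top view. The purple plates flat on the table at (549,272) and (538,443) are look-alikes. The carton is at (311,223), vial (432,215), dish (320,362) and beaker (463,327). I'll fit the pose, confirm it in a crop and move above the plate.

```bash
cat >> h.py <<'E'
from scipy.spatial.transform import Rotation as R
# order: far, left, near, right
C=np.array([[.618,.052],[.551,.1025],[.5077,.040],[.569,-.009]])
P=np.array([[.6555,.0615],[.546,.140],[.468,.0335],[.5735,-.0405]])
cen=np.r_[C,P].mean(0)
z=sum((np.r_[C,P]-cen)@[1,1j]*np.tile([1,-1j,-1,1j],2)); th=np.angle(z)
def pt(k,r): a=th+k*np.pi/2; return cen+r*np.array([np.cos(a),np.sin(a)])
def rot(a):  # tool down, tool y along world angle a
    y=np.array([np.cos(a),np.sin(a),0]); zz=np.array([0,0,-1.]); return R.from_matrix(np.c_[np.cross(y,zz),y,zz])
def rv(k):   # y tangential at corner k, choose the half turn with the least wrist travel
    c=[rot(th+k*np.pi/2+s).as_rotvec() for s in(np.pi/2,-np.pi/2)]
    def cost(r):
        q=bot.ik([*pt(k,56e-3),.1],r); return 9 if q is None else abs(q[5])
    return min(c,key=cost)
E
python3 - <<'E'
from h import *
print(cen,np.degrees(th),np.linalg.norm(C-cen,axis=1),np.linalg.norm(P-cen,axis=1))
for k in range(4): print(k,pt(k,.056)-C[k],pt(k,.093)-P[k],bot.ik([*pt(k,.056),.1],rv(0)))
m=bot.camera_model("top");T=np.linalg.inv(np.array(m["world_from_camera"]));f=192/np.tan(np.radians(m["fovy"]/2))
im=cv2.imread("pics/top0.png");o=[150,100];S=5;cr=cv2.resize(im[100:260,170:330],None,fx=3.7,fy=3.7,interpolation=3)
for k in range(4):
  for r,h in((.056,.038),(.093,.055)):
    p=(T@[*pt(k,r),h,1]);u=m["cx"]+f*p[0]/-p[2];v=m["cy"]-f*p[1]/-p[2]
    cv2.drawMarker(cr,(int((u-170+.5)*3.7),int((v-100+.5)*3.7)),(0,0,255),0,12)
    cv2.putText(cr,str(k),(int((u-170)*3.7)+8,int((v-100)*3.7)),0,.5,(255,0,0))
cv2.imwrite("pics/crop.png",cr)
print({k:v for k,v in m.items() if k!="world_from_camera"})
E
```

```text
[0.5610875 0.0475   ] 8.248389194424629 [0.05709013 0.05591742 0.05391173 0.05705136] [0.09544485 0.09372237 0.09413439 0.08887109]
0 [-0.0014918   0.00353403] [-0.00237455 -0.00065777] [-0.04172168  0.48584892 -0.06120774  1.02373966  0.         -0.18568323]
1 [0.00205347 0.0004207 ] [ 0.00174527 -0.00046205] [ 0.0391416   0.39727991 -0.21506439  0.95845203  0.         -0.10481995]
2 [-0.0020332  -0.00053403] [0.00104955 0.00065777] [-0.08289558  0.31192917 -0.35309765  0.90576951  0.         -0.22685713]
3 [0.00012153 0.0010793 ] [ 0.00092973 -0.00403795] [-0.15706714  0.40756066 -0.19773706  0.96549861  0.         -0.30102869]
{'fovy': 53.779561740493826, 'cx': 258.31614695149597, 'cy': 197.52645143485415}
```

View pics/crop.png

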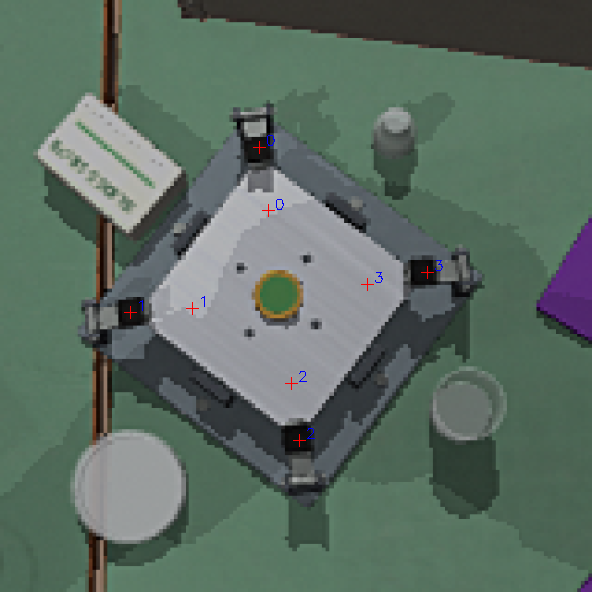

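The crop confirms it: the grey aluminium plate has its bubble at (278,294), and the projected pads fall on the black pads at (259,147), (130,312), (299,440) and (427,272). Next I probe the corners.

```bash
cat > probe.py <<'E'
from h import *
import sys
def probe(k):
    p=pt(k,.056); r=rv(k); 
    bot.move_pose([*p,.075],r)
    bot.movel([*p,.048],vel=.1)
    f0=bot.read_contact_force()[2]
    a=bot.movel([*p,.030],vel=.02,f_stop=1.5); z1=bot.read_tcp_pos()[2]
    b=bot.movel([*p,.030],vel=.02,f_stop=7); z2=bot.read_tcp_pos()[2]
    f=bot.read_contact_force()[2]-f0
    bot.movel([*p,.075],vel=.15)
    print(k,a,b,"z",round(z1,4),round(z2,4),"F",round(f,1),"t",round(bot.read_clock(),1),flush=True)
    return z2
E
python3 - <<'E'
from probe import *
bot.clamp()
probe(2)
E
```

```text
2 True True z 0.038 0.038 F 11.5 t 5.3
```

```bash
python3 - <<'E'
from probe import *
for k in(3,1,0):
    if probe(k)<.0365: break
E
```

```text
3 True True z 0.038 0.038 F 10.1 t 8.3
1 True True z 0.0373 0.0357 F 12.8 t 10.5
```

```bash
python3 - <<'E'
from probe import *
probe(0)
E
```

```text
0 True True z 0.038 0.038 F 8.7 t 13.5
```

Corner 1 (left in the world frame) gives; the other three are firm. I press its clip.

```bash
python3 - <<'E'
from h import *
k=1; a=pt(k,.093); b=pt(k,.091)
bot.move_pose([*a,.085],rv(k))
bot.movel([*a,.062],vel=.1)
f0=bot.read_contact_force()
s=bot.movel([*b,.0425],vel=.02,f_stop=18)
print(s,bot.read_tcp_pos(),bot.read_contact_force()-f0,np.linalg.norm(bot.read_tcp_pos()[:2]-cen))
bot.hold(.3); print(bot.read_tcp_pos()[2],bot.read_contact_force()-f0)
bot.movel([*b,.10],vel=.1)
q=bot.read_qpos(); bot.move_pose([.40,-.05,.25],rv(k))
for c in("top","scene"):
    im=bot.read_camera(c); cv2.imwrite(f"pics/{c}1.png",im[:,:,::-1])
    for d in bot.pinpoint(c,"clip_pad_1"): print(c,round(d["confidence"],2),np.round(w(c,d["xyz"]),4))
    y,x=(100,170) if c=="top" else (130,190)
    a,b=[cv2.resize(cv2.imread(f"pics/{c}{i}.png")[y:y+130,x:x+150],None,fx=2.6,fy=2.6,interpolation=3) for i in(0,1)]
    cv2.imwrite(f"pics/cmp_{c}.png",np.hstack([a,b]))
print(bot.read_clock())
E
```

```text
True [0.54846916 0.13734958 0.04536287] [-1.93992283 -1.16858522 10.01585189] 0.0907313028264965
0.04532321596411891 [-2.18957143 -0.31438438 11.09449018]
top 0.71 [0.5466 0.1343 0.0423]
top 0.67 [0.4448 0.1464 0.0043]
top 0.53 [0.652  0.0617 0.055 ]
top 0.49 [ 0.5727 -0.0385  0.0527]
top 0.38 [0.552  0.1014 0.0361]
scene 0.6 [0.5435 0.1371 0.0454]
scene 0.52 [0.6504 0.0603 0.0529]
scene 0.52 [ 0.5746 -0.041   0.0534]
scene 0.5 [0.4696 0.03   0.0556]
18.5417
```

View pics/cmp_top.png

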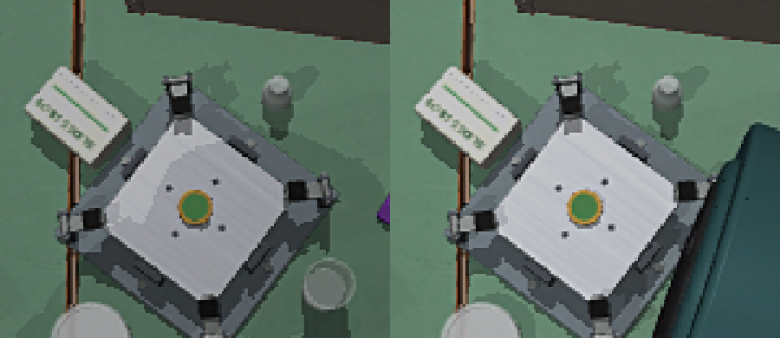

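View pics/cmp_scene.png

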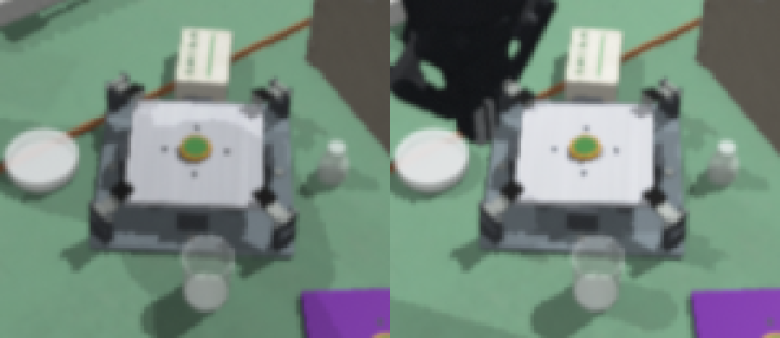

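Right-hand views: the clip at left corner (top crop 484,220) now lies flat. The other three clips, the plate and the bystanders look unchanged. One light touch will check the pad's height.

```bash
python3 - <<'E'
from h import *
b=pt(1,.091); bot.move_pose([*b,.10],rv(1)); bot.movel([*b,.052],vel=.1)
for f in(1.5,20):
    s=bot.movel([*b,.0425],vel=.015,f_stop=f); print(s,bot.read_tcp_pos()[2],bot.read_contact_force())
bot.movel([*b,.12],vel=.1); bot.move_pose([.35,.1,.25],rv(1)); bot.hold(.3)
print(bot.read_clock())
E
```

```text
True 0.045470097995575984 [0.00617281 0.28401501 5.68197889]
True 0.04522980497877817 [-4.91763836 -0.72958386 15.92331055]
23.1167
```

The pad stayed at 45.5 mm, so the clip is fully down.

```bash
python3 -c "
from plant import bot
print(bot.job_done())"
```

```text
the job is handed in; nothing more can be done
None
```

I handed the job in at about 23 s on the robot's clock: only the left corner (y > 0 side) gave, about 2.3 mm, and its clip is now fully down (pad at 45.5 mm); the other clips, plate and bystanders looked unmoved, though the arm hid the right-hand clip and beaker in the top view.

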